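# Load and lock an orbital shaker

## Task

Get the orbital shaker ready to run: put a spare vial in every empty pocket of its vial block, leaving the vials that are already there, then set the clear cover down over the block. Fasten the cover with the two T-bolts, one at each ear: drop the bolt's head into the middle T-slot beyond the ear, slide it home into the ear's notch and give it a quarter turn so that the head locks under the slot's lips. Do not disturb the white jar that stands near the spares.

Things in the scene. Friction and masses are not known exactly. Their poses are not given: they have to be found in the camera images.
- shaker: Orbital shaker, fixed; aluminium platform 264 (x) x 350 (y) mm, upper face 100 mm above the bench. Origin on the bench under the platform's centre. Three T-slots along y, open at both ends, at x = -88, 0, +88 mm: mouth 19 mm wide, lips 7 mm thick, cavity 38 mm wide, its floor 17 mm below the face. The vial block, 116 (x) x 100 (y) x 28 mm high, is bolted over the middle one.
- cell1 (a point): Middle of the floor of a pocket of the vial block, 106 mm above the bench; pocket 29.5 mm wide, 22 mm deep, mouth chamfered. In the shaker's frame at x = -38, y = 28 mm.
- cell2 (a point): Middle of the floor of a pocket of the vial block, 106 mm above the bench; pocket 29.5 mm wide, 22 mm deep, mouth chamfered. In the shaker's frame at x = 0, y = 28 mm.
- cell3 (a point): Middle of the floor of a pocket of the vial block, 106 mm above the bench; pocket 29.5 mm wide, 22 mm deep, mouth chamfered. In the shaker's frame at x = 38, y = 28 mm.
- cell4 (a point): Middle of the floor of a pocket of the vial block, 106 mm above the bench; pocket 29.5 mm wide, 22 mm deep, mouth chamfered. In the shaker's frame at x = -38, y = -28 mm.
- cell5 (a point): Middle of the floor of a pocket of the vial block, 106 mm above the bench; pocket 29.5 mm wide, 22 mm deep, mouth chamfered. In the shaker's frame at x = 0, y = -28 mm.
- cell6 (a point): Middle of the floor of a pocket of the vial block, 106 mm above the bench; pocket 29.5 mm wide, 22 mm deep, mouth chamfered. In the shaker's frame at x = 38, y = -28 mm.
- vial1: Closed upright vial, amber glass with white cap, 26 mm wide, 60 mm tall, 45 g; origin at the centre of its underside. It stands in pocket cell1 from the start; if absent (None), that pocket starts empty. 2 to 4 of vial1..vial6 are present.
- vial2: Closed upright vial, amber glass with white cap, 26 mm wide, 60 mm tall, 45 g; origin at the centre of its underside. It stands in pocket cell2 from the start; if absent (None), that pocket starts empty. 2 to 4 of vial1..vial6 are present.
- vial3: Closed upright vial, amber glass with white cap, 26 mm wide, 60 mm tall, 45 g; origin at the centre of its underside. It stands in pocket cell3 from the start; if absent (None), that pocket starts empty. 2 to 4 of vial1..vial6 are present.
- vial4: Closed upright vial, amber glass with white cap, 26 mm wide, 60 mm tall, 45 g; origin at the centre of its underside. It stands in pocket cell4 from the start; if absent (None), that pocket starts empty. 2 to 4 of vial1..vial6 are present.
- vial5: Closed upright vial, amber glass with white cap, 26 mm wide, 60 mm tall, 45 g; origin at the centre of its underside. It stands in pocket cell5 from the start; if absent (None), that pocket starts empty. 2 to 4 of vial1..vial6 are present.
- vial6: Closed upright vial, amber glass with white cap, 26 mm wide, 60 mm tall, 45 g; origin at the centre of its underside. It stands in pocket cell6 from the start; if absent (None), that pocket starts empty. 2 to 4 of vial1..vial6 are present.
- vial7: Closed upright vial, amber glass with white cap, 26 mm wide, 60 mm tall, 45 g; origin at the centre of its underside. A spare, standing on a sheet of paper on the bench left (+y) of the shaker. The four spares are always enough; those not needed stay there.
- vial8: Closed upright vial, amber glass with white cap, 26 mm wide, 60 mm tall, 45 g; origin at the centre of its underside. A spare, standing on a sheet of paper on the bench left (+y) of the shaker. The four spares are always enough; those not needed stay there.
- vial9: Closed upright vial, amber glass with white cap, 26 mm wide, 60 mm tall, 45 g; origin at the centre of its underside. A spare, standing on a sheet of paper on the bench left (+y) of the shaker. The four spares are always enough; those not needed stay there.
- vial10: Closed upright vial, amber glass with white cap, 26 mm wide, 60 mm tall, 45 g; origin at the centre of its underside. A spare, standing on a sheet of paper on the bench left (+y) of the shaker. The four spares are always enough; those not needed stay there.
- cover: Clear hood, 0.3 to 0.55 kg, inside 122 (x) x 106 (y) x 70 mm, walls 4 mm; 3 mm play around the block. Origin: centre of its underside. Ears along +y and -y, 6 mm thick, 60 mm wide, to 112 mm from the centre; they go over the middle slot. Handle bar 86 mm along x, 12 x 12 mm, its middle 94 mm up, 14 mm clear, posts 32 mm from its middle. Starts on the bench, right.
- notch_a (a point): Point in the +y ear's U notch, 95 mm from the cover's centre, at its underside: where the bolt's axis belongs. The notch is 13 mm wide, open at the ear's outer end, 112 mm from the centre; its inner end, at 88.5 mm, stops the shank when the bolt's axis is at 93 mm.
- notch_b (a point): Point in the -y ear's U notch, 95 mm from the cover's centre, at its underside: where the bolt's axis belongs. The notch is 13 mm wide, open at the ear's outer end, 112 mm from the centre; its inner end, at 88.5 mm, stops the shank when the bolt's axis is at 93 mm.
- bolt1: T-bolt, 130 g, 86 mm tall, upright. Origin: centre of its head's underside. Head 30 (x) x 15 (y) x 7 mm, wider than a notch; shank 9 mm; collar 30 mm wide from 25 to 30 mm up; wing grip on top 40 (x) x 12 (y) mm, from 54 to 86 mm up, in line with the head. Stands by itself in the stand, from which it is lifted straight up, and in the slot.
- bolt2: Second T-bolt, same as bolt1. With the head along the slot it passes the mouth and stands on the cavity floor, where it slides freely, its collar 2 mm above an ear; turned a quarter, either way, the head lies under both lips. It must enter the slot beyond the ear: axis at least 130 mm, at most 155 mm, from the block's centre.
- stand: Grey plastic stand for the T-bolts, 56 (x) x 130 (y) x 30 mm, fixed on the bench left of the shaker; origin at the centre of its underside. Pockets at y = -40 (bolt1) and +40 mm (bolt2), 34 (x) x 19 (y) mm, floor 7 mm above the bench; the bolts' wings lie along the stand's x.
- specimen_jar: White jar, 50 mm wide, 48 mm tall; a bystander near the spares. Origin at the centre of its underside.
Things that resemble listed ones, but are neither listed nor needed, are in the scene too. What is shaped like the bolt1 but red is not meant.

How it is judged:
By the outcome, as a careful person would: the job done as asked, in the order asked, and still so for the second after the job is handed in, with the robot touching nothing.
Of vial1, vial2, vial3, vial4, vial5, vial6 only 2 to 4 are there at a start; the rules pass over those that are not, and their reading is None.
At some moment in a run one of cover may be knocked a few centimetres aside while the robot is not near it.
It also fails if it takes over 210 s, if anything falls off the work surface, if the arm or the gripper's body presses on something with over 40 N, if the wrist force passes 120 N, or if a joint passes its speed limit or range.

## Robot

A 7-joint arm with a two-finger parallel gripper is mounted at the origin on the work surface. World frame = base frame: x ahead of the robot, y to its left, z up, the work surface at z = 0. Lengths are in m, angles in rad, forces in N, time in s.
With the tool pointing down it reaches from about 0.4 to 0.9 m from the base axis. Payload 5.6 kg.
Tool frame: the origin (TCP) lies between the finger pads; the fingertips stand 22 mm ahead of it and the grasp point (between the pads) lies 3 mm ahead of it; z points along the fingers, y is the direction in which the jaws open and shut (so a half turn about z gives the same grasp; the last joint's range is limited). The gripper opens to 92 mm and grips with 3 to 60 N. Pads are 20 mm wide; open, the fingers measure 128 mm over their backs; the gripper's body (75 mm by 189 mm) begins 69 mm behind the grasp point.
Start: joints at [-1.311, 0.468, -0.012, 1.603, 0.006, 1.071, -0.056], TCP at [0.194, 0.62, 0.237] pointing down, gripper open.
Joint ranges: [-2.53, 2.53], [-0.31, 2.02], [-1.57, 1.55], [0.28, 2.44], [-1.29, 4.43], [0.15, 1.84], [-2.92, 2.92]. Speed limits (rad/s): [2.57, 2.57, 3.14, 3.14, 3.14, 3.14, 3.14].

## Interface

Orientations are given as a unit quaternion [w, x, y, z].
In Python, from cell import bot gives the robot as it stands. The module is installed in compiled form; this text tells all that it offers. Calls block until the motion is done:
- bot.move_pose(position, orientation): joint-space move of the TCP to a pose.
- bot.line_to(position, feed=0.15, ori=None): straight line of the TCP; ori=None keeps the orientation; feed is the mean speed in m/s.
- bot.move_joints(angles): joint-space move.
- bot.open_gripper() and bot.grasp(grip_force=None): open the fingers fully, or close them until they stop; grip_force is the grip in N (None keeps the last).
- bot.wait(seconds).
- bot.ik(position, orientation): joint angles nearest the present ones, or None.
- bot.grab_frame(name): name is "scene" or "side" or "wrist"; returns a dict with "img" (480x640x3 uint8, red, green, blue), "depth" (480x640 float32, m along the optical axis (not along the pixel's ray), 0 where there is no reading), "mtx" (3x3 intrinsics, pixels), "dist" ([k1, k2, p1, p2, k3] as OpenCV has them; the pictures are not rectified), "R" (3x3) and "t" (3): a world point X has camera coordinates R X + t; the wrist camera has in their place "hand_eye" (4x4, takes a point from camera to tool coordinates, whose origin is the TCP and whose axes are the flange's). Camera axes: x right, y down, z forward; pixel columns grow to the right and rows downward; lengths in m; the calibration is good to about 2 mm. A picture is of the moment at which its call begins: read the wrist's pose just before it.
A pose or a line that the arm cannot do raises bot.IKError and nothing moves.
- bot.sign_off(): hands the job in, once; it reports no verdict.
Readings, each from a call of its own:
- bot.current_time(): time.
- bot.current_joint_positions(): joint angles.
- bot.current_qd(): joint speeds.
- bot.current_effort(): joint torques, N m.
- bot.current_tcp_pos(): TCP position.
- bot.current_orientation(): TCP orientation.
- bot.current_contact_force(): force on the tool from outside, world axes, zero at the start.
- bot.current_torque(): the same for the moment, N m.
- bot.current_opening(): finger opening in m.
Only numpy, scipy, OpenCV 4.12 (cv2) and the standard library are available. Lean on these libraries where they do the work, as an engineer would, in place of code of your own. Each camera call takes 0.05 s, during which the arm holds its last target. There are 200 camera calls.

## Working session

There is one attempt and no reset: what is moved stays moved. The work goes in short steps, each a Python script; the robot and the scene stay as the last script left them, time stands still between calls to the robot, and variables do not carry over. Pictures are saved under pics/ and viewed, about 12 in all and at most 16, crops included, and the job is handed in when it is done.

```bash
ls; mkdir -p pics; python3 - <<'E'
from cell import bot
import cv2,numpy as np
print(bot.current_time(),bot.current_orientation(),bot.current_tcp_pos())
np.set_printoptions(precision=4,suppress=True)
for n in("scene","side"):
    f=bot.grab_frame(n); cv2.imwrite(f"pics/{n}0.png",f["img"][:,:,::-1]); print(n,f["mtx"],f["dist"],f["R"],f["t"],-f["R"].T@f["t"])
f=bot.grab_frame("wrist");cv2.imwrite("pics/wrist0.png",f["img"][:,:,::-1]);print(f["mtx"],f["dist"],f["hand_eye"])
E
```

```text
pics
0.0 [-7.16478691e-05  1.50832196e-01  9.88558993e-01 -8.71763913e-04] [0.19370939 0.61989415 0.2356551 ]
scene [[619.8428   0.     316.5084]
 [  0.     619.8428 239.497 ]
 [  0.       0.       1.    ]] [-0.1342  0.      0.      0.      0.    ] [[-0.5804  0.8141 -0.0189]
 [ 0.6341  0.4373 -0.6377]
 [-0.5109 -0.3821 -0.77  ]] [ 0.3022 -0.2537  2.0537] [1.3855 0.6497 1.4253]
side [[463.7175   0.     322.4798]
 [  0.     463.7175 241.5512]
 [  0.       0.       1.    ]] [-0.0842  0.      0.      0.      0.    ] [[-0.7116 -0.7024  0.0167]
 [-0.3835  0.3684 -0.8469]
 [ 0.5887 -0.609  -0.5315]] [0.3401 0.2841 0.8913] [-0.1738  0.6771  0.7086]
[[394.7397   0.     320.5878]
 [  0.     394.7397 242.6539]
 [  0.       0.       1.    ]] [-0.0241  0.      0.      0.      0.    ] [[-0.0013 -0.9588 -0.284   0.0802]
 [ 1.     -0.0011 -0.0009  0.0005]
 [ 0.0006 -0.284   0.9588 -0.1481]
 [ 0.      0.      0.      1.    ]]
```

View pics/scene0.png

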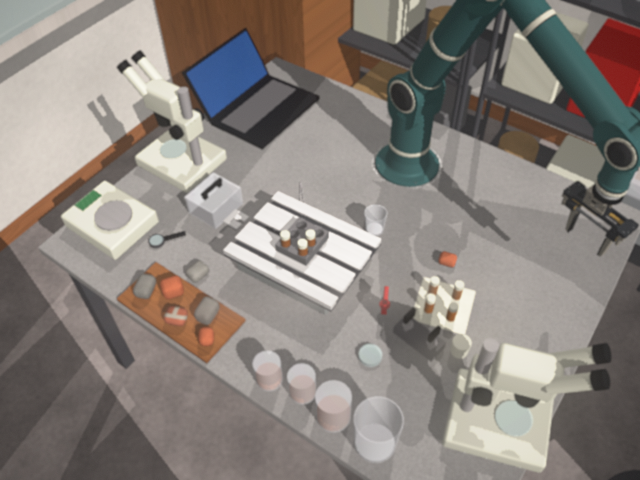

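View pics/side0.png

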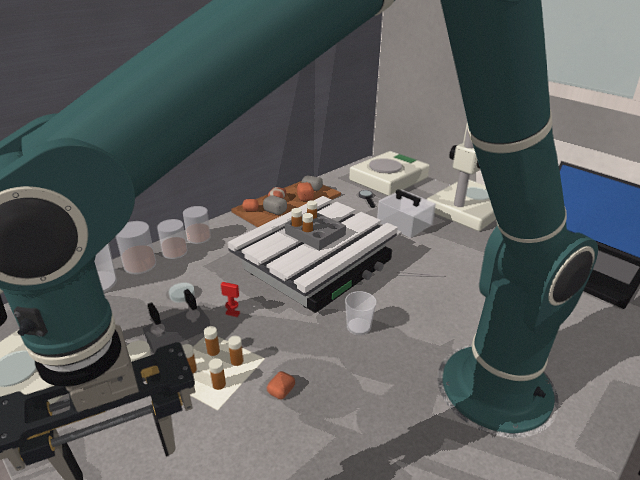

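Scene shows the platform at about (300,248) with the block at (302,240) holding 3 vials. The 4 spares are on paper near (445,297), the black bolts in the stand at (409,317) and (434,333), the jar at (460,342), the cover at (213,197) and the red decoy at (385,300). Next come rough positions, then wrist views.

```bash
cat >h.py <<'E'
from cell import bot
import cv2,numpy as np
from scipy.spatial.transform import Rotation as Ro
np.set_printoptions(precision=4,suppress=True)
def rmat(q): return Ro.from_quat([q[1],q[2],q[3],q[0]]).as_matrix()
def down(a):
    "tool down, jaw axis (tool y) at world angle a"
    y=np.array([np.cos(a),np.sin(a),0]);z=np.array([0,0,-1.]);x=np.cross(y,z)
    q=Ro.from_matrix(np.c_[x,y,z]).as_quat();return [q[3],q[0],q[1],q[2]]
def shot(n,file=None):
    p=np.array(bot.current_tcp_pos());q=bot.current_orientation()
    f=bot.grab_frame(n)
    if n=="wrist":
        H=np.asarray(f["hand_eye"]);Rw=rmat(q);Rc=Rw@H[:3,:3]
        f["R"]=Rc.T;f["t"]=-Rc.T@(Rw@H[:3,3]+p)
    if file:
        cv2.imwrite(file,f["img"][:,:,::-1]);np.savez(file.replace("png","npz"),**f)
    return f
def load(file): return dict(np.load(file))
def pt(f,uv,z):
    "pixels -> world on plane z"
    uv=np.asarray(uv,float).reshape(-1,1,2)
    n=cv2.undistortPoints(uv,f["mtx"],f["dist"]).reshape(-1,2)
    d=np.c_[n,np.ones(len(n))]@f["R"];c=-f["R"].T@f["t"]
    return c+d*((z-c[2])/d[:,2])[:,None]
def px(f,X):
    return cv2.projectPoints(np.asarray(X,float).reshape(-1,1,3),cv2.Rodrigues(f["R"])[0],f["t"],f["mtx"],f["dist"])[0].reshape(-1,2)
def go(x,y,z,a): bot.move_pose([x,y,z],down(a))
E
python3 - <<'E'
from h import *
f=shot("scene")
for n,uv,z in[("spares",[(434,282),(459,286),(431,298),(453,308)],.06),("bolts",[(409,314),(434,331)],.093),("jar",[(460,340)],.048),("handle",[(212,188)],.1),("block",[(302,238)],.128),("plat corners",[(278,194),(381,240),(334,305),(225,253)],.1)]:
    print(n,pt(f,uv,z)[:,:2].tolist())
for p,a in[((.45,.35,.38),0),((.6,.0,.4),0)]:
  for k in(0,np.pi/2,-np.pi/2,np.pi,.6,-.6): print(p,k,bot.ik(p,down(k)))
E
```

```text
spares [[0.4206534527634921, 0.3210629552676235], [0.3939619032392214, 0.38349081529983786], [0.471259199314642, 0.3397567260596259], [0.4663001009703954, 0.40318310201303853]]
bolts [[0.568266755294151, 0.32487660386519246], [0.5764421128681662, 0.40193816148797157]]
jar [[0.535010665858656, 0.46185874690109907]]
handle [[0.5210023489955619, -0.3839368644791654]]
block [[0.542941766435604, -0.02971158651521799]]
plat corners [[0.428447033058848, -0.20368683814603294], [0.4061783794993382, 0.14027803536131356], [0.6577996203116093, 0.15500737040476403], [0.6880869908387932, -0.18690166738940783]]
(0.45, 0.35, 0.38) 0 [-1.0237  0.217   0.367   1.6405 -0.0803  1.299  -0.643 ]
(0.45, 0.35, 0.38) 1.5707963267948966 [-0.77    0.2181  0.0606  1.624  -0.0136  1.2999  0.8636]
(0.45, 0.35, 0.38) -1.5707963267948966 [-1.2353  0.232   0.6293  1.6531 -0.1408  1.3023 -2.1521]
(0.45, 0.35, 0.38) 3.141592653589793 [-0.5777  0.2304 -0.1721  1.6112  0.0406  1.3035  2.3855]
(0.45, 0.35, 0.38) 0.6 [-0.9276  0.2153  0.2505  1.6344 -0.055   1.2988 -0.0679]
(0.45, 0.35, 0.38) -0.6 [-1.1017  0.2205  0.4625  1.6453 -0.1014  1.2997 -1.2217]
(0.6, 0.0, 0.4) 0 [-0.5999  0.2957  0.7057  1.5534 -0.1943  1.3642  0.1243]
(0.6, 0.0, 0.4) 1.5707963267948966 [-0.5053  0.2803  0.5772  1.5477 -0.155   1.3596  1.6574]
(0.6, 0.0, 0.4) -1.5707963267948966 [-0.734   0.3324  0.9004  1.5608 -0.2636  1.3763 -1.3799]
(0.6, 0.0, 0.4) 3.141592653589793 [-0.961   0.5279  1.36    1.5712 -0.5182  1.4649 -2.7143]
(0.6, 0.0, 0.4) 0.6 [-0.5714  0.2904  0.6665  1.5517 -0.1819  1.3626  0.7124]
(0.6, 0.0, 0.4) -0.6 [-0.6259  0.3012  0.742   1.5549 -0.2062  1.3659 -0.4642]
```

```bash
python3 - <<'E'
from h import *
bot.open_gripper()
go(.42,.38,.35,np.pi/2); shot("wrist","pics/w1.png"); print(bot.current_time())
go(.48,-.05,.40,np.pi/2); shot("wrist","pics/w2.png"); print(bot.current_time(),bot.current_joint_positions())
E
```

```text
1.7833
3.4417 [-0.3383  0.029   0.3833  1.7981 -0.0112  1.3171  1.621 ]
```

View pics/w1.png

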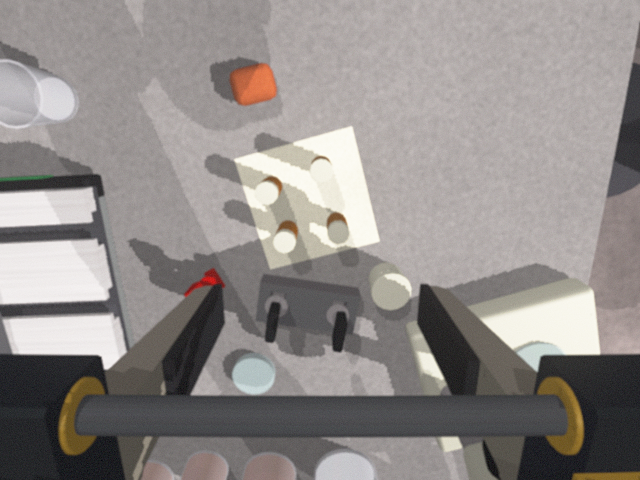

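View pics/w2.png

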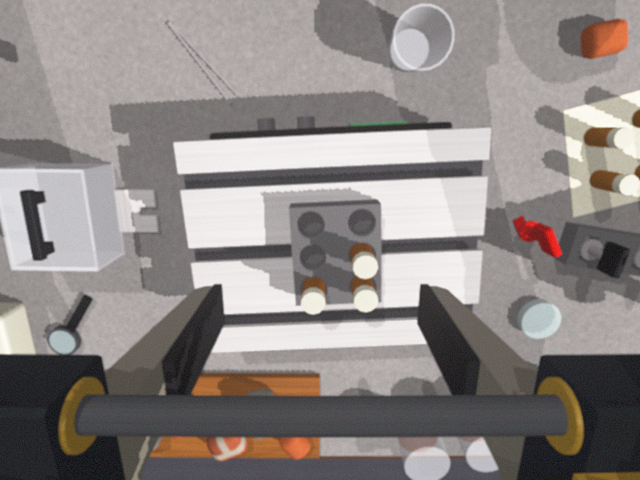

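Wrist views: block at (337,253) in w2. Its full pockets are at (365,265), (313,298) and (365,298); the other three, (311,222), (362,220) and (313,256), are empty. Image up is −x and right is +y, so cell1, cell4 and cell5 are empty. The cover is at left (60,218) with its handle along x. In w1 the spares are at (320,167), (267,191), (285,240) and (338,231), and the jar is at (390,288). I'll take closer looks to measure.

```bash
python3 - <<'E'
from h import *
go(.49,-.03,.30,np.pi/2); shot("wrist","pics/w3.png")
go(.39,.37,.24,np.pi/2); shot("wrist","pics/w4.png"); print(bot.current_time())
E
```

```text
5.575
```

View pics/w3.png

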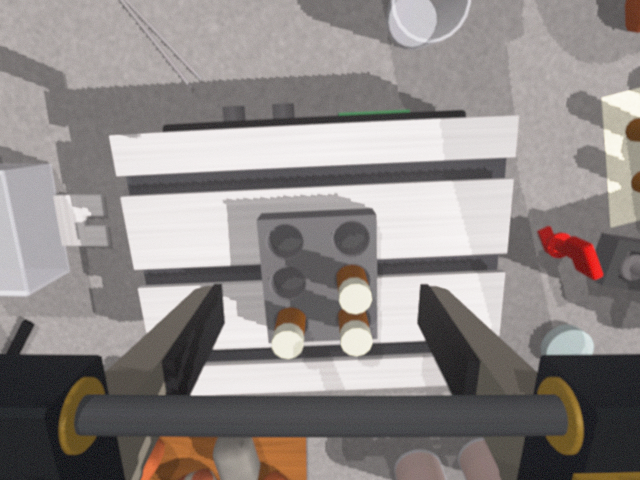

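View pics/w4.png

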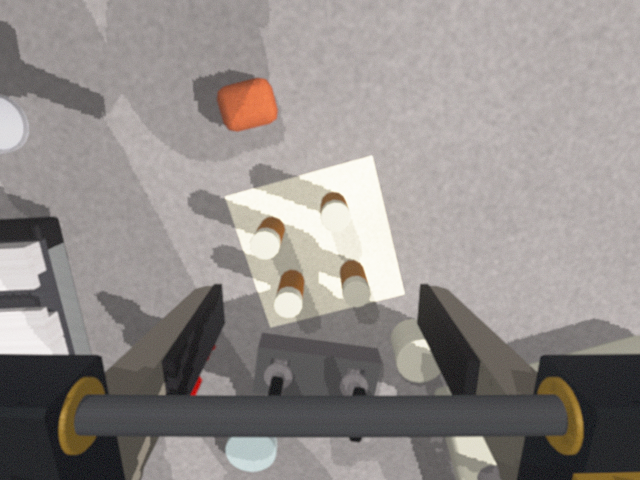

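w3: empty pockets at (286,240), (351,237) and (289,282); caps at (355,296), (288,341) and (356,338). w4: spare caps at (335,212), (266,240), (288,300) and (354,288). I'll refine these with circle detection.

```bash
cat >c.py <<'E'
from h import *
def circ(f,seed,r,S=4,w=34,p2=12):
    g=cv2.cvtColor(f["img"],cv2.COLOR_RGB2GRAY);x,y=map(int,seed)
    c=cv2.resize(g[y-w:y+w,x-w:x+w],None,fx=S,fy=S,interpolation=cv2.INTER_CUBIC)
    C=cv2.HoughCircles(cv2.GaussianBlur(c,(0,0),3),cv2.HOUGH_GRADIENT_ALT if False else cv2.HOUGH_GRADIENT,1,4,param1=60,param2=p2,minRadius=int(S*(r-3)),maxRadius=int(S*(r+3)))
    C=C[0]; d=np.hypot(C[:,0]-w*S,C[:,1]-w*S); C=C[d<8*S][0]
    return (np.array(C[:2])+.5)/S-.5+[x-w,y-w],C[2]/S
E
python3 - <<'E'
from c import *
f3=load("pics/w3.npz");f4=load("pics/w4.npz")
ims=[]
out={}
for k,f,z,r,S in[("pock",f3,.128,17,[(286,240),(351,237),(289,282)]),("cap3",f3,.166,16,[(355,296),(288,341),(356,338)]),("sp",f4,.06,15,[(335,212),(266,240),(288,300),(354,288)])]:
    P=[]
    im=f["img"].copy() if k!="cap3" else im
    for s in S:
        c,rr=circ(f,s,r);P.append(c);print(k,s,c,rr)
    out[k]=pt(f,P,z)[:,:2];print(out[k])
    if k!="pock":pass
    im=im.copy()
    big=cv2.resize(im,None,fx=2.,fy=2.) if k!="cap3" else big
    for c in P: cv2.circle(big,tuple(np.int32(c*2)),int(rr*2),(0,255,0),1)
    if k=="cap3": a=big[390:720,440:800]
    if k=="sp": b=big[390:720,460:780]
cv2.imwrite("pics/det.png",np.hstack([a,b])[:,:,::-1])
# fit rigid: model cells
M=np.array([(-38,-28),(-38,28),(0,-28),(0,28),(38,-28),(38,28)])/1e3
W=np.r_[out["pock"],out["cap3"]]
m0,w0=M.mean(0),W.mean(0);A=(M-m0).T@(W-w0);th=np.arctan2(A[0,1]-A[1,0],A[0,0]+A[1,1])
R=np.array([[np.cos(th),-np.sin(th)],[np.sin(th),np.cos(th)]]);print("shaker",w0-R@m0,th);print("res mm",1e3*(W-w0-(M-m0)@R.T))
# platform corners, block corners check
t=w0-R@m0
print(pt(f3,[(110,135),(518,116)],.1)[:,:2],[t+R@np.array(v) for v in[(-.132,-.175),(-.132,.175)]])
print(pt(f3,[(258,216),(376,209)],.128)[:,:2],[t+R@np.array(v) for v in[(-.058,-.05),(-.058,.05)]])
E
```

```text
Traceback (most recent call last):
  File "c.py", line 6, in circ
    C=C[0]; d=np.hypot(C[:,0]-w*S,C[:,1]-w*S); C=C[d<8*S][0]
      ~^^^
TypeError: 'NoneType' object is not subscriptable
```

```bash
sed -i 's/HOUGH_GRADIENT_ALT if False else cv2.HOUGH_GRADIENT/HOUGH_GRADIENT/;s/param1=60/param1=25/;s/p2=12/p2=6/' c.py
cat >fit.py <<'E'
from c import *
f3=load("pics/w3.npz");f4=load("pics/w4.npz")
out={}
big={}
for k,f,z,r,S in[("pock",f3,.128,17,[(286,240),(351,237),(289,282)]),("cap3",f3,.166,16,[(355,296),(288,341),(356,338)]),("sp",f4,.06,15,[(335,212),(266,240),(288,300),(354,288)])]:
    P=[];b=big.setdefault(id(f),cv2.resize(f["img"],None,fx=2,fy=2))
    for s in S:
        c,rr=circ(f,s,r);P.append(c);print(k,s,c,rr);cv2.circle(b,tuple(np.int32(c*2)),int(rr*2),(0,255,0),1)
    out[k]=pt(f,P,z)[:,:2];print(out[k])
cv2.imwrite("pics/det.png",np.hstack([big[id(f3)][390:720,440:800],big[id(f4)][390:720,460:780]])[:,:,::-1])
M=np.array([(-38,-28),(-38,28),(0,-28),(0,28),(38,-28),(38,28)])/1e3
W=np.r_[out["pock"],out["cap3"]]
m0,w0=M.mean(0),W.mean(0);A=(M-m0).T@(W-w0);th=np.arctan2(A[0,1]-A[1,0],A[0,0]+A[1,1])
R=np.array([[np.cos(th),-np.sin(th)],[np.sin(th),np.cos(th)]]);print("shaker",w0-R@m0,th);print("res mm",1e3*(W-w0-(M-m0)@R.T))
t=w0-R@m0
print(pt(f3,[(110,135),(518,116)],.1)[:,:2],[t+R@np.array(v) for v in[(-.132,-.175),(-.132,.175)]])
print(pt(f3,[(258,216),(376,209)],.128)[:,:2],[t+R@np.array(v) for v in[(-.058,-.05),(-.058,.05)]])
E
python3 fit.py
```

```text
pock (286, 240) [285.5 241. ] 17.225
pock (351, 237) [351.25 238.25] 17.525
pock (289, 282) [287.25 282.25] 15.725
[[ 0.5038 -0.0594]
 [ 0.5014 -0.0038]
 [ 0.5413 -0.0588]]
cap3 (355, 296) [355.25 297.5 ] 16.15
cap3 (288, 341) [287.25 340.75] 17.475
cap3 (356, 338) [355.75 338.25] 17.475
[[ 0.5386 -0.0026]
 [ 0.5766 -0.0566]
 [ 0.5743 -0.0013]]
sp (335, 212) [333.   204.25] 12.6
sp (266, 240) [264.75 243.  ] 15.8
sp (288, 300) [287.75 302.5 ] 15.125
sp (354, 288) [356. 291.] 15.6
[[0.3748 0.3796]
 [0.4087 0.3205]
 [0.4653 0.3389]
 [0.4541 0.4007]]
shaker [ 0.5393 -0.0304] 0.04002264673584276
res mm [[ 1.3227  0.5505]
 [ 1.1418  0.1652]
 [ 0.8686 -0.4045]
 [ 0.3595 -0.2053]
 [-1.8195  0.3096]
 [-1.8732 -0.4154]]
[[ 0.4171 -0.2107]
 [ 0.4016  0.1376]] [array([ 0.4144, -0.2105]), array([0.4004, 0.1392])]
[[ 0.4822 -0.0817]
 [ 0.4763  0.0161]] [array([ 0.4834, -0.0827]), array([0.4794, 0.0172])]
```

View pics/det.png

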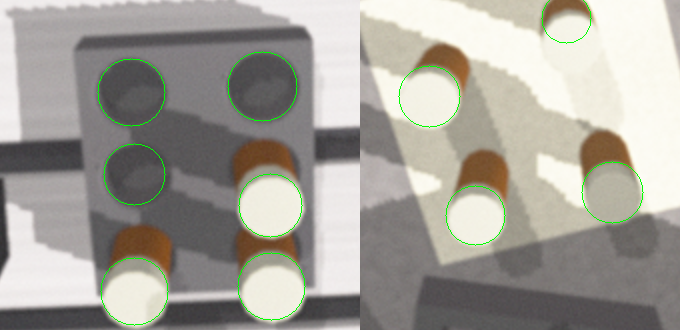

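Detections look right except spare 1, where the circle sits too high; I don't need that one. Combining pockets, platform edge and one cap gives the shaker at (0.5402, -0.0304), yaw 0.043. I'll fill cell5, then cell4, then cell1, with jaw angles chosen to clear the neighbouring vials.

```bash
cat >>h.py <<'E'
SH=np.array([.5402,-.0304]);YAW=.043
def S(x,y): 
    c,s=np.cos(YAW),np.sin(YAW);return SH+[c*x-s*y,s*x+c*y]
def F(): return np.array(bot.current_contact_force())
def best(p,nb):
    "jaw angle with the widest clearance to neighbours [(x,y,r)]"
    def clr(a):
        d=np.array([np.cos(a),np.sin(a)]);m=.05
        for x,y,r in nb:
            v=np.array([x,y])-p;al=max(abs(v@d)-.066,0);pe=max(abs(v[0]*d[1]-v[1]*d[0])-.012,0);m=min(m,np.hypot(al,pe)-r)
        return m
    A=np.arange(-90,90,3)*np.pi/180;c=[clr(a) for a in A];i=int(np.argmax(c));return A[i],c[i]
def near(a,ref=np.pi/2):
    return a+np.pi*round((ref-a)/np.pi)
def insert(p,z,a,z0,fmax=10,step=.002):
    "lower in steps from z0 to z; returns final z and whether reached"
    bot.line_to([*p,z0],.15,down(a));f0=F()
    zz=z0
    while zz>z+1e-6:
        zz=max(zz-step,z);bot.line_to([*p,zz],.06)
        f=F()-f0
        if f[2]>fmax: return zz,False,f
    return zz,True,F()-f0
E
cat >vial.py <<'E'
from h import *
import sys
V={1:(.382,.380),2:(.4087,.3205),3:(.4653,.3389),4:(.4541,.4007)}
left=[int(c) for c in sys.argv[3]]
i=int(sys.argv[1]);cell=int(sys.argv[2])
p=np.array(V[i]);nb=[(*V[j],.013) for j in left if j!=i]+[(.535,.462,.026),(.568,.325,.025)]
a,c=best(p,nb);a=near(a);print("angle",np.degrees(a),"clear",c)
C={1:(-.038,.028,55),4:(-.038,-.028,-55),5:(0,-.028,-55)}[cell];q=S(*C[:2]);b=near(np.radians(C[2])+YAW)
if c<.003: sys.exit()
bot.open_gripper()
go(*p,.16,a);bot.line_to([*p,.047],.15);print("F",F())
bot.grasp(15);print("opening",bot.current_opening())
bot.line_to([*p,.14],.2);go(*((p+q)/2),.26,b);go(*q,.23,b)
r=insert(q,.156,b,.182);print(r)
if r[1]:
    bot.line_to([*q,.1535],.03);print("end F",F());bot.open_gripper();bot.line_to([*q,.25],.2)
print(bot.current_opening(),bot.current_time())
E
python3 vial.py 4 5 1234
```

```text
angle 153.0 clear 0.024979509597758243
F [-0.227  -1.001   0.5361]
opening 0.025404715443669724
(0.156, True, array([-1.1212,  0.2953, -1.1465]))
end F [-0.3735 -0.4989 -1.513 ]
0.09181141323343836 16.9333
```

```bash
python3 vial.py 3 4 123 && python3 vial.py 2 1 12; python3 - <<'E'
from h import *
go(.50,-.2,.40,np.pi/2); shot("wrist","pics/w5.png");print(bot.current_time())
E
```

```text
angle 108.0 clear 0.0345157115188047
F [ 0.1358 -0.2147  0.1757]
opening 0.025488112775169484
(0.156, True, array([-1.5163, -2.1557, -0.8377]))
end F [-2.5149 -4.6308 -0.9897]
0.09182435212888841 28.6167
angle 24.0 clear 0.04021582309985862
F [0.2177 1.1147 0.6391]
opening 0.02573319373125612
(0.156, True, array([-0.8765,  0.6873,  0.1518]))
end F [-0.3052  0.0151 -0.8699]
0.09222818033472009 40.8
41.825
```

View pics/w5.png

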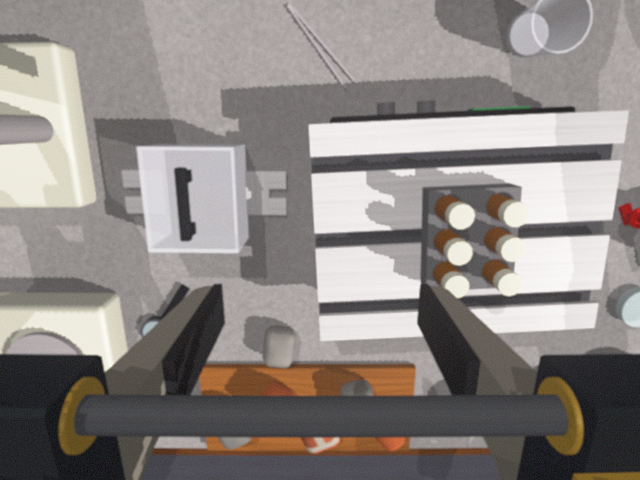

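All six pockets are filled. The cover is at (193,198) with its handle from (183,168) to (188,240) and ears left and right at (130,192) and (266,192). I'll take a closer look to get its pose.

```bash
cat >cov.py <<'E'
from h import *
def cover(f,z=.100):
    "handle top centre & cover yaw from the dark handle"
    g=cv2.cvtColor(f["img"],cv2.COLOR_RGB2GRAY);m=np.uint8(g<55)*255
    n,l,s,c=cv2.connectedComponentsWithStats(m)
    P=[]
    for i in range(1,n):
        if s[i,4]<200 or s[i,1]+s[i,3]>330: continue
        cnt=cv2.findContours(np.uint8(l==i),0,2)[0][0];(cx,cy),(w,h),a=cv2.minAreaRect(cnt)
        W=pt(f,cv2.boxPoints(((cx,cy),(w,h),a)),z)[:,:2];L=sorted([np.linalg.norm(W[1]-W[0]),np.linalg.norm(W[2]-W[1])])
        e=W[1]-W[0] if np.linalg.norm(W[1]-W[0])>np.linalg.norm(W[2]-W[1]) else W[2]-W[1]
        P.append((s[i,:4].tolist(),W.mean(0),L,((np.arctan2(e[1],e[0])+np.pi/2)%np.pi)-np.pi/2))
    return P
E
python3 - <<'E'
from cov import *
go(.45,-.37,.32,np.pi/2);f=shot("wrist","pics/w6.png");print(bot.current_time())
for p in cover(f):print(p)
E
```

```text
42.675
([0, 114, 71, 35], array([ 0.375 , -0.6279]), [np.float64(0.03022042508016087), np.float64(0.06452865664421059)], np.float64(1.5604605497463835))
([481, 155, 159, 20], array([ 0.4046, -0.1453]), [np.float64(0.012005776470981748), np.float64(0.14834139660285456)], np.float64(-1.522883999276135))
([325, 225, 11, 81], array([ 0.5049, -0.3586]), [np.float64(0.008821825331170785), np.float64(0.08418075710731483)], np.float64(-0.011725692440132995))
([69, 256, 23, 28], array([ 0.5097, -0.6087]), [np.float64(0.019483186799619908), np.float64(0.029008622993254886)], np.float64(-1.1253235723252741))
([21, 264, 40, 25], array([ 0.516 , -0.6509]), [np.float64(0.026393105459923596), np.float64(0.04005109861221824)], np.float64(-1.5678398738507027))
```

View pics/w6.png

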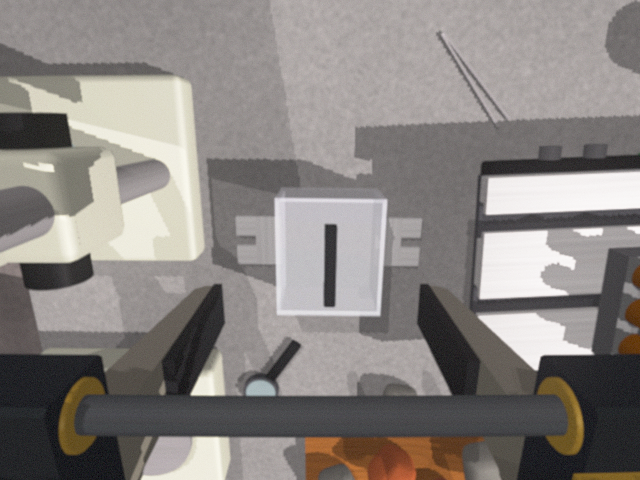

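Handle centre is (0.505, -0.3586) and measures 84 mm long (expected 86), yaw -0.012. The roof corners (275,200) to (382,315) agree with it. Grasping it now.

```bash
python3 - <<'E'
from cov import *
f=load("pics/w6.npz")
r=pt(f,[(275.5,199.5),(386,199),(382.5,315.5),(278,314)],.074)[:,:2];print("roof",r,r.mean(0))
e=pt(f,[(236,216),(422,218),(419,267),(237,264)],.006)[:,:2];print("ears",e,e.mean(0))
E
```

```text
roof [[ 0.4428 -0.4134]
 [ 0.4422 -0.3019]
 [ 0.572  -0.2994]
 [ 0.5702 -0.4147]] [ 0.5068 -0.3573]
ears [[ 0.4752 -0.4692]
 [ 0.4774 -0.246 ]
 [ 0.5399 -0.2451]
 [ 0.5362 -0.4716]] [ 0.5072 -0.358 ]
```

```bash
python3 - <<'E'
from cov import *
c=np.array([.5063,-.3583]);a=np.pi/2-.011;b=np.pi/2+YAW
go(*c,.18,a);f=shot("wrist");print([p for p in cover(f) if abs(p[2][1]-.085)<.012])
bot.line_to([*c,.099],.12);print(F());bot.grasp(40);print("open",bot.current_opening(),F())
bot.line_to([*c,.30],.15);print(F(),bot.current_opening())
go(*SH,.31,b);shot("wrist","pics/w7.png")
r=insert(SH,.232,b,.25,fmax=6,step=.004);print(r,bot.current_time())
f0=F()
if r[1]:
  z=.232
  while z>.1985:
    z-=.002;bot.line_to([*SH,z],.06);d=F()-f0
    if d[2]>3: print("contact",z,d);break
print(z,F()-f0,bot.current_time())
E
```

```text
[([544, 92, 96, 154], array([ 0.4433, -0.2198]), [np.float64(0.04485964105004852), np.float64(0.09340966792349165)], np.float64(-0.493283446928535)), ([312, 191, 17, 130], array([ 0.5053, -0.3587]), [np.float64(0.009337143078921976), np.float64(0.08343017067153746)], np.float64(-0.006039396509187611))]
[-0.0951  1.1471  0.5676]
open 0.011349209269722632 [ 0.0786 -1.0136 -1.09  ]
[ 0.0069 -0.3945 -4.7243] 0.011192791548266084
(0.232, True, array([-0.4252, -0.0377, -1.0078])) 49.9833
contact 0.19799999999999998 [-2.2016 -0.3882  9.3682]
0.19799999999999998 [-2.2016 -0.3882  9.3682] 54.2333
```

Cover contact came at the expected seated height. I'll release it and look, then view the stand.

```bash
python3 - <<'E'
from cov import *
bot.line_to([*SH,.199],.03);bot.open_gripper();bot.line_to([*SH,.30],.15)
go(.49,-.03,.40,np.pi/2);f=shot("wrist","pics/w8.png")
print([p for p in cover(f,.2) if abs(p[2][1]-.085)<.012])
go(.44,.37,.27,np.pi/2);g=shot("wrist","pics/w9.png");print(bot.current_time())
cv2.imwrite("pics/v89.png",np.hstack([f["img"][60:360,120:520],g["img"][100:400,180:580]])[:,:,::-1])
E
```

```text
[]
58.725
```

View pics/v89.png

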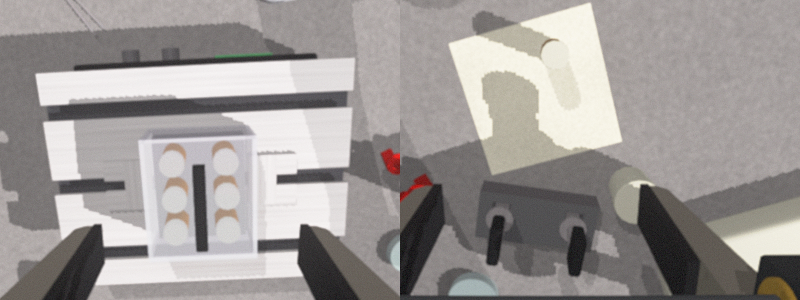

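The cover sits over the block with all six vials under it. The stand is at about (320,320) in w9. Before reaching for bolt2 I'll check the clearance to the microscope by depth, and view the stand with the camera directly above it.

```bash
python3 - <<'E'
from h import *
f=shot("scene");d=f["depth"];v,u=np.mgrid[0:480,0:640];k=d>0
n=cv2.undistortPoints(np.c_[u[k],v[k]].astype(float).reshape(-1,1,2),f["mtx"],f["dist"]).reshape(-1,2)
X=(np.c_[n,np.ones(len(n))]*d[k][:,None]-f["t"])@f["R"]
s=(X[:,0]>.45)&(X[:,0]<.8)&(X[:,1]>.40)&(X[:,1]<.65)
for lo,hi in[(.03,.07),(.07,.12),(.12,.2),(.2,.3),(.3,.5)]:
    Y=X[s&(X[:,2]>lo)&(X[:,2]<hi)]
    print(lo,hi,len(Y)); 
    for yb in np.arange(.40,.6,.025):
        B=Y[(Y[:,1]>=yb)&(Y[:,1]<yb+.025)]
        if len(B)>5: print("  y%.3f n%d x%.3f-%.3f"%(yb,len(B),*np.percentile(B[:,0],[3,97])))
E
```

```text
0.03 0.07 3336
  y0.400 n127 x0.553-0.604
  y0.425 n38 x0.522-0.582
  y0.450 n175 x0.515-0.563
  y0.475 n110 x0.518-0.608
  y0.500 n215 x0.603-0.684
  y0.525 n322 x0.640-0.764
  y0.550 n460 x0.695-0.789
  y0.575 n508 x0.671-0.781
0.07 0.12 191
  y0.400 n79 x0.557-0.596
  y0.525 n23 x0.692-0.703
  y0.550 n89 x0.693-0.705
0.12 0.2 220
  y0.525 n34 x0.673-0.724
  y0.550 n54 x0.701-0.742
  y0.575 n57 x0.734-0.742
0.2 0.3 1724
  y0.400 n44 x0.450-0.457
  y0.425 n18 x0.452-0.456
  y0.525 n185 x0.664-0.723
  y0.550 n483 x0.667-0.739
  y0.575 n469 x0.679-0.740
0.3 0.5 1881
  y0.400 n183 x0.451-0.475
  y0.425 n219 x0.452-0.477
  y0.450 n97 x0.451-0.476
  y0.525 n54 x0.676-0.699
  y0.550 n258 x0.658-0.704
  y0.575 n295 x0.643-0.707
```

```bash
python3 - <<'E'
from h import *
go(.49,.36,.27,-np.pi/2);f=shot("wrist","pics/w10.png");print(bot.current_time(),bot.current_joint_positions())
cv2.imwrite("pics/v10.png",cv2.resize(f["img"],(800,600))[:,:,::-1])
E
```

```text
60.875 [-1.5566  0.7172  1.3501  1.7295 -0.7268  1.3072 -1.6177]
```

View pics/v10.png

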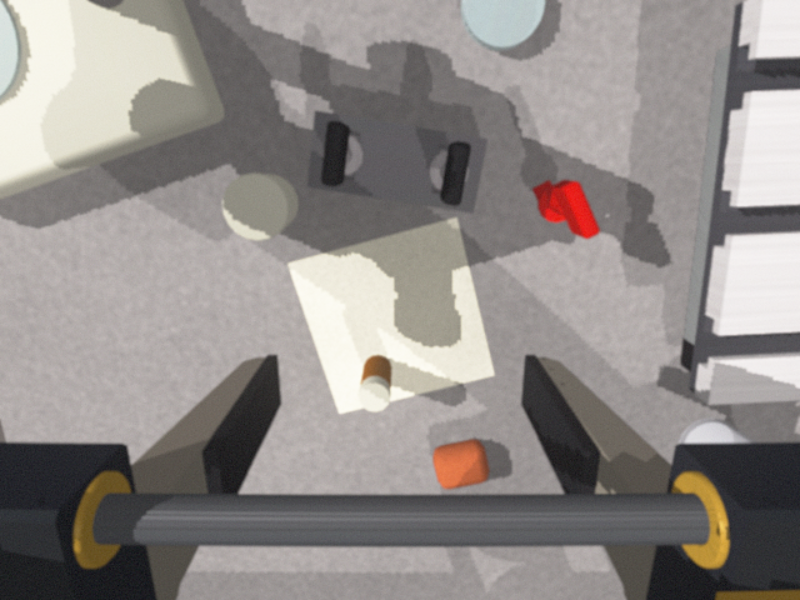

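Wings at about (268,123) and (365,139) in w10; the jar is at (208,165). The microscope body stays at y>0.52, which leaves clearance.

```bash
python3 - <<'E'
from h import *
f=load("pics/w10.npz");g=cv2.cvtColor(f["img"],cv2.COLOR_RGB2GRAY)
print(g[100:145:6,268],g[120,255:282:3])
n,l,s,c=cv2.connectedComponentsWithStats(np.uint8(g[80:180,200:420]<45))
for i in range(1,n):
    if s[i,4]<200: continue
    cnt=cv2.findContours(np.uint8(l==i),0,2)[0][0]+np.array([200,80]);r=cv2.minAreaRect(cnt);W=pt(f,cv2.boxPoints(r),.093)[:,:2]
    print(r,W.mean(0),np.linalg.norm(W-np.roll(W,1,0),axis=1)); 
    e=max((W[1]-W[0],W[2]-W[1]),key=np.linalg.norm);print("ang",np.arctan(e[1]/e[0]))
# stand corners at z=.03 (800 scale px)
W=pt(f,np.array([(317,112),(487,140),(476,213),(308,187)])/1.25,.03)[:,:2];print(W,W.mean(0))
E
```

```text
[33 36 45 39 33 36 20 37] [93 89 37 38 38 43 32 34 96]
((267.8063049316406, 122.67188262939453), (17.585268020629883, 50.01626205444336), 7.4958577156066895) [0.5728 0.4017] [0.014  0.0381 0.0136 0.0382]
ang -0.17843624674841557
((363.3840026855469, 137.88800048828125), (16.099689483642578, 49.01460647583008), 10.304845809936523) [0.5611 0.326 ] [0.0131 0.0377 0.0127 0.0378]
ang -0.16330176943995928
[[0.603  0.4218]
 [0.5831 0.2954]
 [0.5289 0.3015]
 [0.5489 0.4312]] [0.566  0.3625]
```

Stand centre is (0.567, 0.3635), yaw -0.158, giving bolt1 (0.5607, 0.324) and bolt2 (0.5733, 0.403). That agrees with the wing measurements after allowing for visible side faces.

If I opened the fingers fully after the quarter turn, they would hit the cover wall. So I'll slide home with the jaws across the slot, release, regrip only the wing's top and turn. Then I'll ease the grip to 3 N and slip off upward, with the lips holding the bolt down.

```bash
cat >bolt.py <<'E'
from h import *
import sys
B={1:(.5607,.324),2:(.5733,.403)}
def fetch(i,sg):
    p=np.array(B[i]);a=np.pi/2-.158;q=S(0,sg*.140);b=YAW
    bot.move_joints([-.9,.22,.15,1.63,-.03,1.3,.75]);bot.open_gripper()
    go(*p,.17,a);bot.line_to([*p,.083],.12);print("F",F())
    bot.grasp(35);print("open",bot.current_opening(),F())
    bot.line_to([*p,.2],.15);bot.line_to([*p,.32],.2);print("lift",F())
    go(*q,.32,b);bot.line_to([*q,.19],.2)
    r=insert(q,.161,b,.188,fmax=6);print("insert",r,bot.current_tcp_pos(),bot.current_time());return r[1]
def slide(sg,end=.095):
    y=.140;f0=F()
    while y>end+1e-6:
        y=max(y-.005,end);bot.line_to([*S(0,sg*y),.1605],.05);d=F()-f0
        if np.abs(d).max()>8: print("stop",y,d);return False
    print("slid",y,F()-f0,bot.current_tcp_pos(),bot.current_time());return True
if __name__=="__main__":
    i=int(sys.argv[1]);sg=int(sys.argv[2])
    if fetch(i,sg): slide(sg)
    shot("wrist","pics/b%d.png"%i)
E
python3 bolt.py 1 1
```

```text
F [0.3943 0.3086 0.0311]
open 0.011535924258185552 [ 0.35    0.3871 -0.1064]
lift [-0.6819 -0.2923 -1.9825]
insert (0.161, True, array([0.531 , 0.7924, 1.2706])) [0.5342 0.1095 0.161 ] 73.3583
slid 0.095 [-0.6331  0.2732 -1.3757] [0.5361 0.0641 0.1605] 75.6083
```

```bash
cat >>bolt.py <<'E'
def turn(sg,y=.095):
    q=S(0,sg*y)
    bot.line_to([*q,.1592],.03);print("down",F());bot.open_gripper()
    bot.line_to([*q,.176],.08);bot.grasp(20);print("regrip",bot.current_opening(),F())
    for k in range(1,7):
        bot.line_to([*q,.176],.05,down(YAW+k*np.pi/12))if False else go(*q,.176,YAW+k*np.pi/12)
        if abs(F()).max()>15: print("F",k,F())
    print("turned",F(),bot.current_torque(),bot.current_joint_positions())
def slip(sg,y=.095):
    q=S(0,sg*y);bot.grasp(3);f0=F()
    for z in np.arange(.178,.2001,.002):
        bot.line_to([*q,z],.05);print("%.3f %.4f"%(z,bot.current_opening()),F()-f0)
    bot.line_to([*q,.27],.15);bot.open_gripper();print(bot.current_time())
E
python3 - <<'E'
from bolt import *
turn(1)
f=shot("side","pics/s1.png");g=shot("scene","pics/sc1.png")
a=f["img"][190:320,210:430];b=g["img"][170:310,200:420]
cv2.imwrite("pics/t1.png",np.hstack([cv2.resize(a,(400,300),interpolation=2),cv2.resize(b,(400,300),interpolation=2)])[:,:,::-1])
E
```

```text
down [ 0.4208 -0.6349 -1.6771]
regrip 0.011762994903035364 [-0.7053 -0.2574 -0.2277]
turned [-0.8033  0.7303  1.1757] [ 0.1023 -0.0022  0.0387] [-0.3249  0.3562  0.1749  1.9379 -0.0808  0.8543  1.4987]
```

View pics/t1.png

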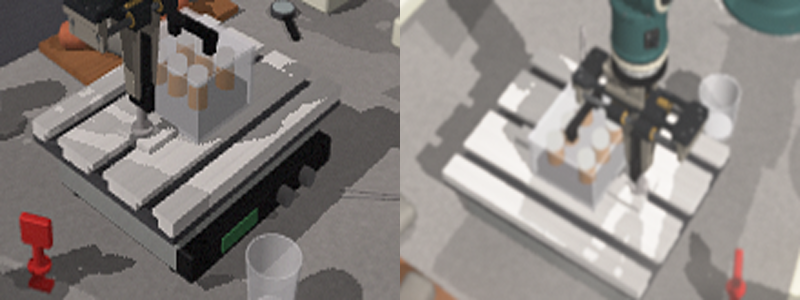

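The bolt's collar sits over the ear at (140,130), cover seated. Now slip off at 3 N.

```bash
python3 - <<'E'
from bolt import *
slip(1)
q=S(-.06,.10);go(*q,.34,np.pi/2)
f=shot("wrist","pics/w11.png");g=shot("side","pics/s2.png")
cv2.imwrite("pics/t2.png",np.hstack([cv2.resize(f["img"],(400,300)),cv2.resize(g["img"][190:320,210:383],(400,300),interpolation=2)])[:,:,::-1]);print(bot.current_time())
E
```

```text
0.178 0.0122 [-0.6915  0.4365 -1.592 ]
0.180 0.0122 [-1.7201  0.6885 -3.4568]
0.182 0.0120 [-2.4567 -0.0309 -3.97  ]
0.184 0.0117 [-1.4292  0.3377 -4.3351]
0.186 0.0120 [-2.2135  0.393  -3.5434]
0.188 0.0123 [-0.8527 -0.5457 -3.0097]
0.190 0.0115 [-0.929   0.952  -3.7735]
0.192 0.0122 [-0.7868  1.7061 -3.2426]
0.194 0.0007 [-1.4275  0.5786 -0.2071]
0.196 0.0001 [-1.1049  0.2487 -0.1886]
0.198 0.0002 [-1.2992  0.8448 -0.4532]
0.200 0.0006 [-1.2125  0.6539 -1.1129]
86.025
86.5833
```

View pics/t2.png

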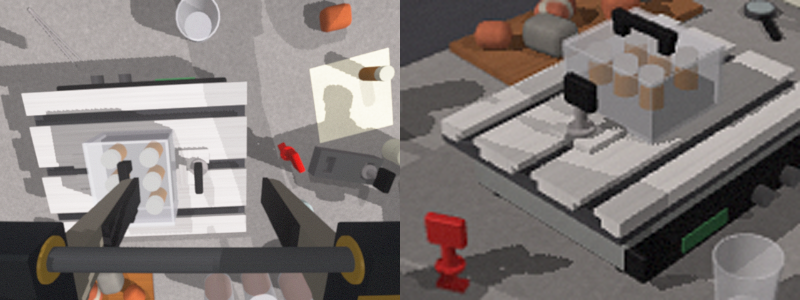

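Bolt1 stands upright with its wing across the slot, at (198,178) in the left half. Now bolt2.

```bash
python3 - <<'E'
from bolt import *
if fetch(2,-1) and slide(-1):
    turn(-1)
    f=shot("scene","pics/sc2.png")
    slip(-1)
    go(*S(-.06,-.05),.36,np.pi/2);h=shot("wrist","pics/w12.png");go(.45,.25,.40,np.pi/2);s=shot("side","pics/s3.png");g=shot("scene","pics/sc3.png")
    cv2.imwrite("pics/t3.png",np.hstack([cv2.resize(h["img"],(400,300)),cv2.resize(g["img"][170:310,200:387],(400,300),interpolation=2)])[:,:,::-1])
print(bot.current_time())
E
```

```text
F [ 0.6118 -0.3061  0.1529]
open 0.011579169277730877 [-0.2865  0.0603 -0.0328]
lift [-0.473  -1.168  -1.5793]
insert (0.161, True, array([ 0.497 , -0.3164, -1.1124])) [ 0.5462 -0.1702  0.1609] 99.3417
slid 0.095 [-0.9847  0.2281  0.43  ] [ 0.5443 -0.1248  0.1605] 101.5917
down [ 0.2088 -1.1239 -1.2855]
regrip 0.011625703059742686 [0.7726 0.4532 0.5259]
turned [-0.3232  0.3653  0.8151] [ 0.1379 -0.0452  0.0381] [-0.0697  0.3901  0.2946  1.9003 -0.1451  0.8716  1.9034]
0.178 0.0118 [ 0.318   1.6792 -3.7372]
0.180 0.0118 [ 0.5424  0.8112 -3.6988]
0.182 0.0119 [-1.399   0.4972 -4.8987]
0.184 0.0121 [-0.5142  1.498  -4.1841]
0.186 0.0120 [-1.2212  0.3201 -4.1348]
0.188 0.0123 [-1.4314  1.1333 -3.6564]
0.190 0.0119 [-0.6264  0.8735 -3.2116]
0.192 0.0121 [-0.4309  1.2915 -3.4147]
0.194 0.0010 [ 0.7771  1.4757 -0.2488]
0.196 0.0008 [-0.3832  1.0251 -0.3691]
0.198 0.0006 [ 0.1533  0.8185 -1.2626]
0.200 0.0005 [ 0.9477 -0.4988 -0.8315]
111.875
113.8417
```

View pics/t3.png

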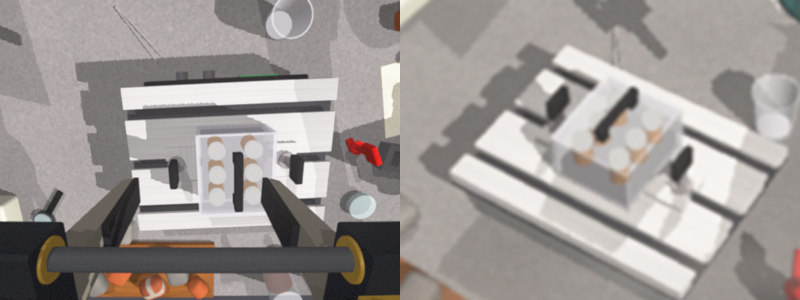

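Both bolts stand upright with wings across the slot, at (174,173) and (296,167). I'll check the numbers once, then hand in.

```bash
python3 - <<'E'
from h import *
f=load("pics/w12.npz");g=cv2.cvtColor(f["img"],cv2.COLOR_RGB2GRAY)
n,l,s,c=cv2.connectedComponentsWithStats(np.uint8(g<60))
for i in range(1,n):
    if 150<s[i,4]<3000 and 230<c[i,1]<310 and 200<c[i,0]<520:
        r=cv2.minAreaRect(cv2.findContours(np.uint8(l==i),0,2)[0][0]);z=.2 if r[1][0]*r[1][1]>1100 else .169
        W=pt(f,cv2.boxPoints(r),z)[:,:2];e=max((W[1]-W[0],W[2]-W[1]),key=np.linalg.norm);d=W.mean(0)-SH
        ca,sa=np.cos(YAW),np.sin(YAW);print(c[i],r[1],"shaker frame",ca*d[0]+sa*d[1],-sa*d[0]+ca*d[1],"len",np.linalg.norm(e),"ang-yaw deg",np.degrees(np.arctan(e[1]/e[0])-YAW))
a=load("pics/sc1.npz");b=load("pics/sc3.npz")
f0=cv2.cvtColor(cv2.imread("pics/scene0.png"),cv2.COLOR_BGR2GRAY)[328:360,445:475].astype(float);f1=cv2.cvtColor(b["img"],cv2.COLOR_RGB2GRAY)
m=cv2.matchTemplate(f1[318:370,435:485],f0.astype(np.uint8),cv2.TM_CCOEFF_NORMED);print("jar shift",np.array(cv2.minMaxLoc(m)[3])-10,m.max())
E
```

```text
[380.8715 290.2935] (93.0, 15.0) shaker frame -0.0026013995581773883 -0.0017231269230471656 len 0.08534799627902011 ang-yaw deg 0.3356516505079886
[472.2439 269.0524] (20.3882999420166, 44.352996826171875) shaker frame -0.006513578680235832 0.08715264698897943 len 0.042701969079219436 ang-yaw deg -5.847758907114943
[277.4711 277.1583] (44.905723571777344, 13.851968765258789) shaker frame -0.006987131389459538 -0.09174406672687148 len 0.04416401842896753 ang-yaw deg 0.845614821069955
jar shift [0 0] 0.9889242
```

```bash
python3 - <<'E'
from h import *
bot.wait(0.5);bot.sign_off();print(bot.current_time())
E
```

```text
the job is handed in; nothing more can be done
the job is handed in; nothing more can be done
```

The shaker is ready and the job is handed in, finished at about 114 s of the 210 s allowed.

- **Vials:** I put spares into the three empty pockets, cell5, cell4 and cell1 in that order. The last overhead views show a vial in all six pockets.
- **Cover:** I set it down over the block. Contact came with the tool at z = 0.198 m, against about 0.199 m expected.
- **Bolts:** bolt1 went in at the +y ear and bolt2 at the -y ear. Each entered the slot 140 mm from the block's centre, slid to 95 mm without resistance and got its quarter turn. Opening the fingers fully next to the cover would have hit it, so I eased the grip to 3 N and pulled off upward; the slot lips held the bolts down.

**Last checks:** both bolts stand upright with their wings across the slot. The jar is where it started, with 0 px shift in the scene camera.

**Measurements that disagreed:**
- The last picture put the bolts at +87 and -92 mm along the slot, where I had placed them at 95.
- It also put them about 7 mm off to one side, and bolt1 about 6° from square.
- I put this down to the wings' side faces being visible in that view, because the notch stops the bolt's axis at 93 mm. I did not measure it again.

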